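Unload the snap-in battery packs from the charging dock

TASK

Take both battery packs off the charging dock and stand them upright on the floor of the carrying tray, one in each compartment. Each pack is latched: squeeze its sprung tab in towards the pack and keep it in while you lift the pack straight out, without wrenching it against its latch. Set the packs down rather than dropping them, let go, and leave the spool, jar, screwdriver and memory stick where they are.

Things in the scene. Friction and masses are not known exactly. Their poses are not given: they have to be found in the camera images.
- dock: charging dock fixed to the bench, a grey block 90 mm (x, -50 to +40) by 150 mm (y) by 48 mm high; origin on the bench. Two bays at y = +24 and -24 mm, x = 0; floor 8 mm above the bench, 1.5 mm play round a pack. Tabs face -x (front); a ledge there holds each hook by 4 mm. The packs stand 8 mm apart, either in either bay, so the tall one's wide head overhangs the low one
- tall_mid (a point): centre (half-way up) of the tall battery pack's body, an upright grey block 170 mm high, 36 mm along x, 40 mm along y (T-shaped: from 112 mm up its head is 80 mm along y), z up; 130 to 400 g. Along its -x side stands a black sprung tab, its outer face 28 mm from this point. From tab face to +x face it is 46 mm thick, 40 mm with the tab fully in. Docked, its bottom is 8 mm above the bench, its axes parallel to the dock's
- low_mid (a point): centre (half-way up) of the low battery pack's body, an upright grey block 95 mm high, 36 mm along x, 40 mm along y, z up; 130 to 400 g. Along its -x side stands a black sprung tab, its outer face 28 mm from this point. From tab face to +x face it is 46 mm thick, 40 mm with the tab fully in. Docked, its bottom is 8 mm above the bench, its axes parallel to the dock's
- tall_pad (a point): middle of the outer face of the tall pack's tab, 143 mm above the pack's bottom. The tab is an upright plate 4 mm thick with a 6 mm gap behind it, from 6 mm above the pack's bottom to 4 mm below its top, 32 mm wide from 50 mm up (ribbed thumb plate), 22 mm below. A hook at its foot stands out 5 mm farther in -x and catches under the dock's ledge
- low_pad (a point): middle of the outer face of the low pack's tab, 68 mm above the pack's bottom. The tab is an upright plate 4 mm thick with a 6 mm gap behind it, from 6 mm above the pack's bottom to 4 mm below its top, 32 mm wide from 50 mm up (ribbed thumb plate), 22 mm below. A hook at its foot stands out 5 mm farther in -x and catches under the dock's ledge
- tall_tab (a joint): travel of the tall pack's tab straight in towards the pack, m: 0 sprung out (latched), 0.006 fully in; about 4 mm or more frees the latch; the spring pushes back with 2 N at the start and 6 N at the end
- low_tab (a joint): the same for the low pack's tab
- tray_a (a point): middle of the floor of one compartment of the carrying tray. The tray is an aluminium box fixed to the bench, outside 120 mm (x) by 204 mm (y) by 40 mm high, walls and floor 4 mm, with a divider 38 mm high across its middle; each compartment is 112 mm (x) by 96 mm (y) inside; axes are the tray's, z up
- tray_b (a point): middle of the floor of the tray's other compartment, 100 mm along -y of the first
- supply: bench power supply, a grey box fixed to the bench between dock and tray, 120 mm (x) by 80 mm (y) by 130 mm high, with knobs out to 73 mm on its +x face; origin under its centre
- spool_mid (a point): bystander: centre of a filament spool lying flat, 150 mm across, 50 mm high
- jar_mid (a point): bystander: centre of a small white jar, 48 mm across, 60 mm high, standing behind the dock
- driver_grip (a point): bystander: handle of a screwdriver lying flat, 170 mm long, tip towards its +x, before the tray
- stick_mid (a point): bystander: centre of a white memory stick lying flat, 53 by 20 by 9 mm, before the dock
Mind the look-alikes: they are no part of the job. What is shaped like the part that bears tall_mid but pink is not meant. What is shaped like the part that bears low_mid but turquoise is not meant.

How it is judged:
By the outcome, as a careful person would: the job done as asked, in the order asked, and still so for the second after the job is handed in, with the robot touching nothing.
It also fails if it takes over 64 s, if anything falls off the work surface, if the arm or the gripper's body presses on something with over 40 N, if the wrist force passes 120 N, or if a joint passes its speed limit or range.

ROBOT

A 6-joint arm with a two-finger parallel gripper is mounted at the origin on the work surface. World frame = base frame: x ahead of the robot, y to its left, z up, the work surface at z = 0. Lengths are in mm, angles in rad, forces in N, time in s.
With the tool pointing down it reaches from about 275 to 750 mm from the base axis. Payload 10.2 kg.
Tool frame: the origin (TCP) lies between the finger pads; the fingertips stand 17 mm ahead of it and the grasp point (between the pads) lies 2 mm behind it (tips_ahead is the distance from the TCP to the fingertips, in mm); z points along the fingers, y is the line along which they close (so a half turn about z gives the same grasp; the last joint's range is limited). The gripper opens to 85 mm and grips with 20 to 120 N. Pads are 22 mm wide; open, the fingers measure 114 mm over their backs; the gripper's body (76 mm by 85 mm) begins 54 mm behind the grasp point. The pads swing forward as they close: fully open they stand 13 mm farther back than shut.
Start: joints at [-1.53, 0.313, 1.498, -0, 1.331, -0.223], TCP at [136.881, -506.848, 248.294] pointing down, gripper open.
Joint ranges: [-2.94, 2.94], [-0.97, 2.17], [0.19, 2.56], [-1.23, 4.37], [0.02, 3.11], [-2.88, 2.88]. Speed limits (rad/s): [2.39, 2.39, 3.01, 3.14, 3.14, 3.14].

INTERFACE

Orientations are given as a unit quaternion [w, x, y, z].
In Python, from rig import sense, capture, finish_job, boxes_of, tips_ahead gives the robot as it stands.
- The arm moves only by the tool drive_tool, never from a script. Its argument "commands" is text: rows parted by semicolons, each of 7 numbers parted by spaces: the shift along the world's x, y, z in units of 0.1 m (1.0 is 0.1 m), then the turn, a rotation vector about the world's x, y, z in units of pi/4 rad (1.0 is pi/4 rad), then the opening in per cent of the stroke, from 0 (shut) to 100 (fully open). A call has 1 to 20 rows; each row shifts and turns the commanded pose from where the row before left it; what a row does not reach is not made up. A row lasts 1/12 s, in which the tool goes at most 41.7 mm and 7.16 degrees, less where a joint would pass 70% of its speed; a pose out of reach is approached as far as the arm can. A call with a number of a shift or a turn outside -1 to 1 is refused whole. A call with a gripper value outside its range is refused whole. The fingers move at their own pace and stop on an object; "force" is the grip in N (left out, the last holds). Time passes only in rows, so rows that do not move let the fingers close. It gives the time, the measured TCP pose, the force, the opening and the grip force at its end, in the units of the state.
- sense(): the state, without advancing time (a new reading comes with each control period).
- capture(name): name is "scene" or "top"; returns a dict with "pixels" (480x640x3 uint8, blue, green, red), "fov_y" (degrees; the focal length in pixels is half the picture's height over the tangent of half this angle, whatever the lens; pixels are square), "cx", "cy" (the principal point, pixels), "position" and "attitude" of the camera in the world. Camera axes: x right, y down, z forward; pixel columns grow to the right and rows downward; lengths in mm; the calibration is good to about 2 mm. A picture is of the moment at which its call begins. There is no depth.
- finish_job(): hands the job in; it is judged then, once.
Trained networks look in a picture, given as the dict that the camera call returned (one of the last four; its "shot" number tells which), for a name from the list of things; names that differ only in an ending like _2 or _b are one class to them, and where a whole thing is asked for, a point or a joint stands for the part that bears it (a point fixed in the world has none). Each returns a list of dicts, best first, with "confidence" (0 to 1); they miss things now and then, are a little off and sometimes report something else, mostly with a low value. They report only what shows in the picture. A call takes as long as a camera call. They do not tell look-alikes from the thing itself.
- boxes_of(picture, name): "position" ([column, row] in pixels, amid what is visible of it).
The state is a dict: "time_s": time; "joints": joint angles; "dq": joint speeds; "tau": joint torques, N m; "eef_pos": TCP position; "ee_rot": TCP orientation; "force": force on the tool from outside, world axes, zero at the start; "wrist_torque": the same for the moment, N m; "grip_width": opening from 0.0 (shut) to 1.0 (fully open); "grip_force": force on a finger pad.
Only numpy, scipy, OpenCV 4.12 (cv2) and the standard library are available. Lean on these libraries where they do the work, as an engineer would, in place of code of your own. Each camera call takes 0.05 s, during which the arm holds its last target. There are 200 camera calls.

## Working session

There is one attempt and no reset: what is moved stays moved. The work goes in short steps, Python scripts to look and compute and a tool call to move; the robot and the scene stay as the last step left them, time stands still between calls to the robot, and variables do not carry over. Pictures are saved under pics/ and viewed, at most 13 in all, crops included, and the job is handed in when it is done.

Besides the shell and the picture viewer there is one more tool, called after "Request:" as a command line: name --argument value ..., lists and objects as JSON in quotes. drive_tool: Moves the arm, as the interface text tells. Shifts and turns lie within -1 to 1; 1 stands for 0.1 m of shift or pi/4 rad of turn. Its arguments: {"type":"object","properties":{"commands":{"type":"string"},"force":{"type":"number"}},"required":["commands"]}

```bash
mkdir -p pics; ls; cat > h.py <<'E'
import numpy as np, cv2
from scipy.spatial.transform import Rotation as R
def cam(p):
    q=np.array(p["attitude"],float)
    M=R.from_quat([q[1],q[2],q[3],q[0]]).as_matrix() if q.size==4 else q.reshape(3,3)
    f=240/np.tan(np.radians(p["fov_y"])/2)
    return M,np.array(p["position"],float),f
def ray(p,uv):
    M,c,f=cam(p); d=M@np.array([(uv[0]-p["cx"])/f,(uv[1]-p["cy"])/f,1]); return c,d
def at_z(p,uv,z):
    c,d=ray(p,uv); return c+d*(z-c[2])/d[2]
def proj(p,X):
    M,c,f=cam(p); v=M.T@(np.array(X,float)-c); return np.array([p["cx"]+f*v[0]/v[2],p["cy"]+f*v[1]/v[2]])
def tri(p1,u1,p2,u2):
    c1,d1=ray(p1,u1);c2,d2=ray(p2,u2)
    s=np.linalg.lstsq(np.c_[d1,-d2],c2-c1,rcond=None)[0]
    a=c1+s[0]*d1;b=c2+s[1]*d2
    return (a+b)/2,np.linalg.norm(a-b)
E
python3 - <<'E'
from h import *
from rig import *
import pickle
s=sense();print(s)
ps={}
for n in("scene","top"):
    p=capture(n);ps[n]=p;cv2.imwrite(f"pics/{n}0.png",p["pixels"])
    print(n,{k:v for k,v in p.items() if k!="pixels"})
    for t in "dock tall_mid low_mid tall_pad low_pad tray_a supply spool_mid jar_mid driver_grip stick_mid".split():
        print(t,[(np.round(b["position"]).tolist(),round(b["confidence"],2)) for b in boxes_of(p,t)][:4])
pickle.dump(ps,open("ps0.pkl","wb"))
E
```

```text
pics
{'time_s': 0.0, 'joints': array([-1.53043779e+00,  3.13466750e-01,  1.49846684e+00, -1.71183978e-05,
        1.33098314e+00, -2.23381117e-01]), 'dq': array([ 3.88550793e-04,  1.97099578e-05,  8.68561337e-04,  7.83686314e-04,
        2.44601205e-04, -1.92869274e-03]), 'tau': array([-1.53149977e-03, -4.12270010e+01, -2.59743869e+01, -2.83399650e-04,
        4.07022642e-03, -4.46261993e-06]), 'eef_pos': array([ 136.84754138, -506.59964473,  247.71528696]), 'ee_rot': array([-6.60028705e-04,  9.91317282e-01,  1.31489955e-01,  5.22214123e-05]), 'force': array([-0.02416862,  1.01670079,  0.5770197 ]), 'wrist_torque': array([ 0.02649695, -0.07196536, -0.03005554]), 'grip_force': 0.0, 'grip_width': 1.0009159770840614}
scene {'fov_y': 45.56531020442672, 'cx': 322.31299895773753, 'cy': 242.77558077555454, 'position': array([1268.58268139, -241.46852508, 1058.14368429]), 'attitude': array([-0.27534345,  0.78500622,  0.52406166, -0.18251188]), 'shot': 1}
dock [([395.0, 222.0], 0.62)]
tall_mid [([462.0, 180.0], 0.82), ([396.0, 186.0], 0.6), ([334.0, 166.0], 0.58)]
low_mid [([419.0, 163.0], 0.
[... 444 characters left out ...]
505079]), 'attitude': array([ 0.03875433, -0.70096069,  0.71146091, -0.03123439]), 'shot': 2}
dock [([204.0, 292.0], 0.78), ([208.0, 329.0], 0.75)]
tall_mid [([202.0, 285.0], 0.97), ([121.0, 275.0], 0.68), ([330.0, 269.0], 0.17)]
low_mid [([329.0, 269.0], 0.64), ([184.0, 285.0], 0.57), ([155.0, 339.0], 0.56)]
tall_pad [([105.0, 278.0], 0.44), ([206.0, 298.0], 0.38)]
low_pad [([148.0, 349.0], 0.54)]
tray_a [([428.0, 262.0], 0.76)]
supply [([330.0, 267.0], 0.77)]
spool_mid [([333.0, 165.0], 0.93), ([220.0, 240.0], 0.4)]
jar_mid [([220.0, 241.0], 0.77), ([329.0, 269.0], 0.55), ([211.0, 331.0], 0.47)]
driver_grip [([328.0, 269.0], 0.52)]
stick_mid [([208.0, 331.0], 0.76), ([205.0, 296.0], 0.39)]
```

View pics/scene0.png

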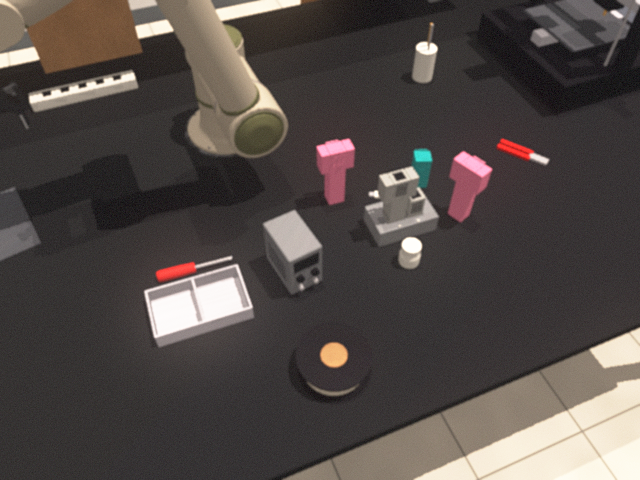

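View pics/top0.png

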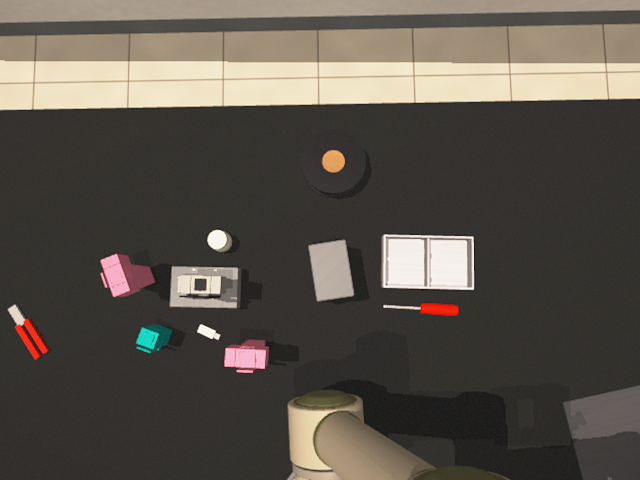

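The top view shows the dock at about (205,287) with the tall pack's head over it and the tray at (428,262). The supply is at (331,270). The look-alikes are at (125,275), (246,356) and (152,338). Next I'll look closer at the dock.

```bash
python3 - <<'E'
from h import *
import pickle
ps=pickle.load(open("ps0.pkl","rb"))
t=ps["top"]["pixels"];s=ps["scene"]["pixels"]
a=cv2.resize(t[255:320,160:250],None,fx=6,fy=6,interpolation=cv2.INTER_CUBIC)
b=cv2.resize(s[155:250,355:450],None,fx=4,fy=4,interpolation=cv2.INTER_CUBIC)
im=np.zeros((390+0,540+260,3),np.uint8)
im=np.zeros((580,800,3),np.uint8)
im[:390,:540]=a
cv2.imwrite("pics/a.png",a);cv2.imwrite("pics/b.png",cv2.resize(b,None,fx=1.5,fy=1.5))
p=ps["top"]
# tray outer rect (bright)
g=cv2.cvtColor(t,cv2.COLOR_BGR2GRAY)
for nm,(u0,u1,v0,v1),z,th in(("tray",(372,485,225,300),40,110),("supply",(300,365,230,310),130,70),("dock",(160,250,255,320),48,75)):
    m=np.zeros_like(g);m[v0:v1,u0:u1]=(g[v0:v1,u0:u1]>th)*255
    if nm=="tray":
        hs=cv2.cvtColor(t,cv2.COLOR_BGR2HSV);m[(hs[...,1]>100)]=0
    c=max(cv2.findContours(m,0,2)[0],key=cv2.contourArea)
    r=cv2.boxPoints(cv2.minAreaRect(c))
    W=np.array([at_z(p,q,z) for q in r]);print(nm,r.round(1).tolist());print(W.round(1)[:,:2].tolist(),"c",W.mean(0).round(1),"sides",[np.linalg.norm(W[i]-W[i-1]).round(1) for i in range(2)],"ang",[np.degrees(np.arctan2(*(W[i]-W[i-1])[1::-1])).round(2) for i in range(4)])
E
```

```text
tray [[380.79998779296875, 287.5], [382.1000061035156, 233.6999969482422], [474.20001220703125, 235.8000030517578], [473.0, 289.6000061035156]]
[[500.4, -121.0], [622.8, -127.2], [614.8, -336.7], [492.8, -328.1]] c [ 557.7 -228.3   40. ] sides [np.float64(207.3), np.float64(122.6)] ang [np.float64(87.88), np.float64(-2.92), np.float64(-92.21), np.float64(176.0)]
supply [[307.1000061035156, 244.39999389648438], [345.3999938964844, 238.5], [354.20001220703125, 295.70001220703125], [315.8999938964844, 301.6000061035156]]
[[592.6, 42.2], [603.7, -38.1], [484.3, -53.9], [473.3, 25.5]] c [538.5  -6.1 130. ] sides [np.float64(120.4), np.float64(81.1)] ang [np.float64(7.96), np.float64(-82.1), np.float64(-172.5), np.float64(97.88)]
dock [[168.89999389648438, 306.70001220703125], [169.89999389648438, 265.29998779296875], [238.10000610351562, 267.0], [237.0, 308.3999938964844]]
[[464.5, 356.2], [557.4, 355.2], [551.2, 200.7], [458.5, 203.0]] c [507.9 278.8  48. ] sides [np.float64(153.3), np.float64(92.9)] ang [np.float64(87.75), np.float64(-0.6), np.float64(-92.31), np.float64(178.59)]
```

View pics/a.png

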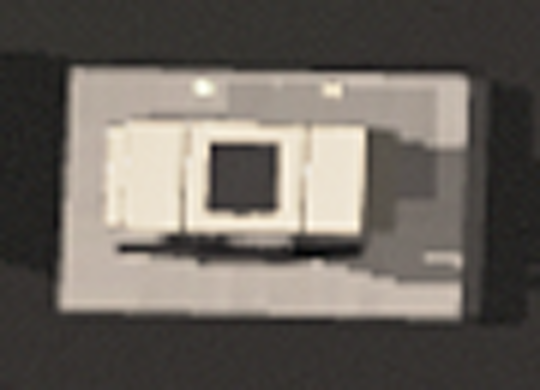

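View pics/b.png

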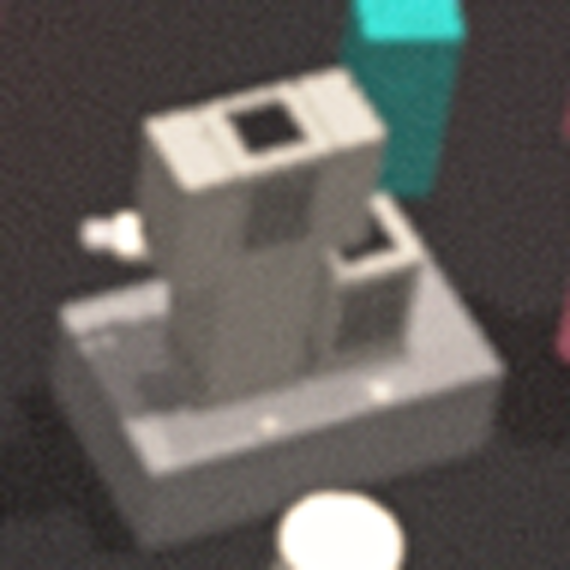

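The crops show the low pack in the +y bay, under the tall pack's head. The tall pack is in the -y bay with its tab on the robot side, so it has to come out first. I'll triangulate the corners I read off the crops.

```bash
python3 - <<'E'
from h import *
import pickle
ps=pickle.load(open("ps0.pkl","rb"));T,S=ps["top"],ps["scene"]
A=lambda U:[(U[0]+.5)/6-.5+160,(U[1]+.5)/6-.5+255]
B=lambda U:[(U[0]+.5)/6-.5+355,(U[1]+.5)/6-.5+155]
# order: -x+y, -x-y, +x-y, +x+y
h_t=[(127,232),(360,236),(368,125),(127,122)];h_s=[(347,68),(148,118),(190,190),(387,130)]
d_t=[(57,312),(462,319),(470,72),(68,66)];d_s=[None,(62,312),(155,470),(502,370)]
def fit(nm,t,s,z,ex):
    for a,b in zip(t,s):
        if b: X,e=tri(T,A(a),S,B(b));print(nm,X.round(1),round(e,1),end=" ")
        print(" topz",at_z(T,A(a),z).round(1), at_z(S,B(b),z).round(1) if b else "")
    W=np.array([at_z(T,A(a),z)[:2] for a in t])
    E=np.array(ex,float);Ec=E-E.mean(0);Wc=W-W.mean(0)
    H=Ec.T@Wc;th=np.arctan2(H[0,1]-H[1,0],H[0,0]+H[1,1]);Rm=np.array([[np.cos(th),-np.sin(th)],[np.sin(th),np.cos(th)]])
    o=W.mean(0)-Rm@E.mean(0);print(nm,"yaw",np.degrees(th).round(2),"origin",o.round(1))
    return th,o,Rm
th,o,Rm=fit("dock",d_t,d_s,48,[(-50,75),(-50,-75),(40,-75),(40,75)])
print("tall",o+Rm@[0,-24],"low",o+Rm@[0,24])
fit("tall",h_t,h_s,178,[(-18,40),(-18,-40),(18,-40),(18,40)])
# dark-tab / silhouettes check in scene
c=np.array([557.7,-228.3])
s=S["pixels"];cr=s[255:350,135:265]
cv2.imwrite("pics/c.png",cv2.resize(cr,None,fx=6,fy=6,interpolation=cv2.INTER_CUBIC))
E
```

```text
topz [464.7 355.8  48. ] 
dock [460.4 205.7  45.8] 2.7  topz [460. 204.  48.] [462.4 206.1  48. ]
dock [552.3 201.4  52. ] 2.0  topz [552.2 201.1  48. ] [549.7 204.2  48. ]
dock [556.5 352.4  48.6] 0.9  topz [556.7 353.   48. ] [556.  352.2  48. ]
dock yaw -1.74 origin [513.4 278.3]
tall [512.65763073 254.32689808] low [514.11610769 302.3047351 ]
tall [495.6 295.2 177. ] 4.7  topz [494.8 292.7 178. ] [496.7 297.1 178. ]
tall [492.7 216.4 178.9] 2.1  topz [492.4 215.6 178. ] [492.1 217.9 178. ]
tall [529.4 214.7 176.9] 2.9  topz [528.9 213.1 178. ] [530.5 215.7 178. ]
tall [531.3 293.8 178.8] 1.8  topz [531.  293.1 178. ] [530.8 295.2 178. ]
tall yaw -1.65 origin [511.8 253.6]
```

View pics/c.png

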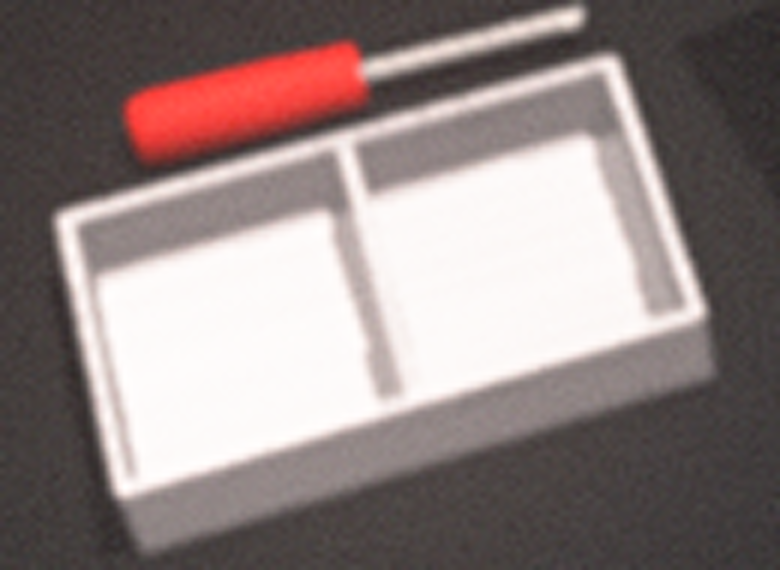

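Request:
drive_tool --commands "0 0 0.35 0 0 0.08 100;0.17 0.346 0.02 0 0 0.08 100;0.17 0.346 0.02 0 0 0.08 100;0.17 0.346 0.02 0 0 0.08 100;0.17 0.346 0.02 0 0 0.08 100;0.17 0.346 0.02 0 0 0.08 100;0.17 0.346 0.02 0 0 0.08 100;0.17 0.346 0.02 0 0 0.08 100;0.17 0.346 0.02 0 0 0.08 100;0.17 0.346 0.02 0 0 0.08 100;0.17 0.346 0.02 0 0 0.08 100;0.17 0.346 0.02 0 0 0.08 100;0.17 0.346 0.02 0 0 0.08 100;0.17 0.346 0.02 0 0 0.08 100;0.17 0.346 0.02 0 0 0.08 100;0.17 0.346 0.02 0 0 0.08 100;0.17 0.346 0.02 0 0 0.08 100;0.17 0.346 0.02 0 0 0.08 100;0.17 0.346 0.02 0 0 0.08 100;0.17 0.346 0.02 0 0 0.08 100" --force 40

```text
time_s: 2.87
eef_pos: [460.3, 152.7, 321.5]
ee_rot: [0.0, 0.723, 0.69, 0.0]
force: [-0.3, -1.3, 0.5]
grip_width: 0.999
grip_force: 0.0
```

Request:
drive_tool --commands "0.17 0.345 -0.1 0 0 0.01 100;0.17 0.345 -0.2 0 0 0.01 100;0.16 0.345 -0.2 0 0 0.01 100;0 0 -0.2 0 0 0 100;0 0 -0.2 0 0 0 100;0 0 0 0 0 0 100;0 0 0 0 0 0 100"

```text
time_s: 3.45
eef_pos: [508.6, 251.6, 232.6]
ee_rot: [-0.0, 0.717, 0.698, -0.001]
force: [0.4, -0.5, 0.2]
grip_width: 1.0
grip_force: 0.0
```

```bash
python3 - <<'E'
from h import *
from rig import *
s=sense();print(s["eef_pos"],s["ee_rot"],s["joints"].round(2),tips_ahead() if callable(tips_ahead) else tips_ahead)
S=capture("scene");cv2.imwrite("pics/d.png",cv2.resize(S["pixels"][110:250,340:480],None,fx=4,fy=4,interpolation=cv2.INTER_CUBIC))
E
```

```text
[508.57558468 251.56810869 232.59733874] [-3.25206330e-04  7.16534761e-01  6.97551057e-01 -5.94546972e-04] [ 0.25  0.42  1.39 -0.    1.33  0.28] 17.0
```

View pics/d.png

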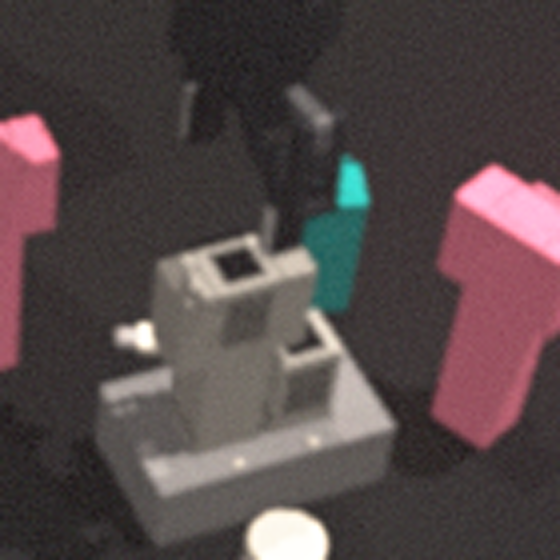

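```bash
python3 - <<'E'
from h import *
import pickle
ps=pickle.load(open("ps0.pkl","rb"));S=ps["scene"]
for X in [(460,253,228),(558,250,228),(508,251,232),(511,254,178)]:print(X,((proj(S,X)-[340,110])*4).round())
E
```

```text
(460, 253, 228) [197. 134.]
(558, 250, 228) [277. 254.]
(508, 251, 232) [235. 186.]
(511, 254, 178) [232. 262.]
```

The crop shows the +x finger tip at (285,240) and the -x one at (190,135), which matches the projections, so the gripper straddles the pack. I'll correct by a couple of mm and descend.

Request:
drive_tool --commands "0.015 0.03 0 0 0 0 100;0 0 -0.2 0 0 0 100;0 0 -0.2 0 0 0 100;0 0 -0.2 0 0 0 100;0 0 -0.2 0 0 0 100;0 0 -0.03 0 0 0 100;0 0 0 0 0 0 100;0 0 0 0 0 0 60;0 0 0 0 0 0 57;0 0 0 0 0 0 57;0 0 0 0 0 0 57;0 0 0 0 0 0 57" --force 40

```text
time_s: 4.5
eef_pos: [510.4, 254.7, 150.2]
ee_rot: [0.0, 0.717, 0.698, 0.0]
force: [-0.4, 0.1, 0.3]
grip_width: 0.571
grip_force: 0.0
```

```bash
python3 - <<'E'
from rig import *
s=sense();print(s)
E
```

```text
{'time_s': 4.5, 'joints': array([2.57630263e-01, 5.01842306e-01, 1.48863395e+00, 2.38409834e-05,
       1.15039641e+00, 2.84401173e-01]), 'dq': array([-7.52587229e-04,  4.52399164e-03,  4.90174014e-03,  1.17420749e-03,
       -1.53464005e-03, -5.10966060e-06]), 'tau': array([-1.76685001e-01, -4.80188262e+01, -2.42669249e+01, -2.24577344e-02,
       -8.89380067e-02, -1.47184015e-03]), 'eef_pos': array([510.35114096, 254.74490141, 150.19857981]), 'ee_rot': array([1.67641060e-04, 7.16511444e-01, 6.97575244e-01, 3.18766042e-04]), 'force': array([-0.36709492,  0.05405804,  0.25221458]), 'wrist_torque': array([ 0.05476391, -0.00387574, -0.02767212]), 'grip_force': 3.671914186043068e-06, 'grip_width': 0.5706767735234117}
```

Request:
drive_tool --commands "0 0 0 0 0 0 52;0 0 0 0 0 0 48;0 0 0 0 0 0 44;0 0 0 0 0 0 30;0 0 0 0 0 0 0;0 0 0 0 0 0 0;0 0 0 0 0 0 0" --force 40

```text
time_s: 5.08
eef_pos: [510.4, 254.8, 150.8]
ee_rot: [0.0, 0.716, 0.698, 0.0]
force: [-1.7, -1.0, 10.0]
grip_width: 0.434
grip_force: 40.0
```

Request:
drive_tool --commands "0 0 0.02 0 0 0 0;0 0 0.03 0 0 0 0;0 0 0.05 0 0 0 0;0 0 0 0 0 0 0"

```text
time_s: 5.42
eef_pos: [510.6, 254.7, 160.4]
ee_rot: [0.0, 0.717, 0.698, 0.001]
force: [-0.6, -1.0, -2.4]
grip_width: 0.431
grip_force: 40.4
```

Request:
drive_tool --commands "0 0 0.1 0 0 0 0;0 0 0.15 0 0 0 0;0 0 0.15 0 0 0 0;0 0 0.2 0 0 0 0;0 0 0.2 0 0 0 0;0 0 0.2 0 0 0 0;0 0 0.2 0 0 0 0;0 0 0.2 0 0 0 0;0 0 0.2 0 0 0 0;0 0 0.1 0 0 0 0;0 0 0 0 0 0 0;0 0 0 0 0 0 0"

```text
time_s: 6.42
eef_pos: [510.1, 254.6, 329.2]
ee_rot: [-0.0, 0.717, 0.698, -0.0]
force: [-0.2, -0.1, -3.7]
grip_width: 0.43
grip_force: 40.6
```

```bash
python3 - <<'E'
from h import *
from rig import *
s=sense();print(s["eef_pos"],s["force"],s["wrist_torque"])
S=capture("scene");T=capture("top")
a=cv2.resize(S["pixels"][80:250,340:480],None,fx=3.4,fy=3.4);b=cv2.resize(T["pixels"][225:345,140:290],None,fx=2.1,fy=2.1)
im=np.zeros((580,800,3),np.uint8);im[:a.shape[0],:a.shape[1]]=a;im[:b.shape[0],480:480+b.shape[1]]=b[:,:320]
cv2.imwrite("pics/e.png",im);cv2.imwrite("pics/e_top.png",T["pixels"])
import pickle;pickle.dump(T,open("T1.pkl","wb"))
E
```

```text
[510.13457997 254.6316355  329.23080291] [-0.2185249  -0.09758371 -3.6965791 ] [-0.01833218  0.03050558 -0.02285641]
```

View pics/e.png

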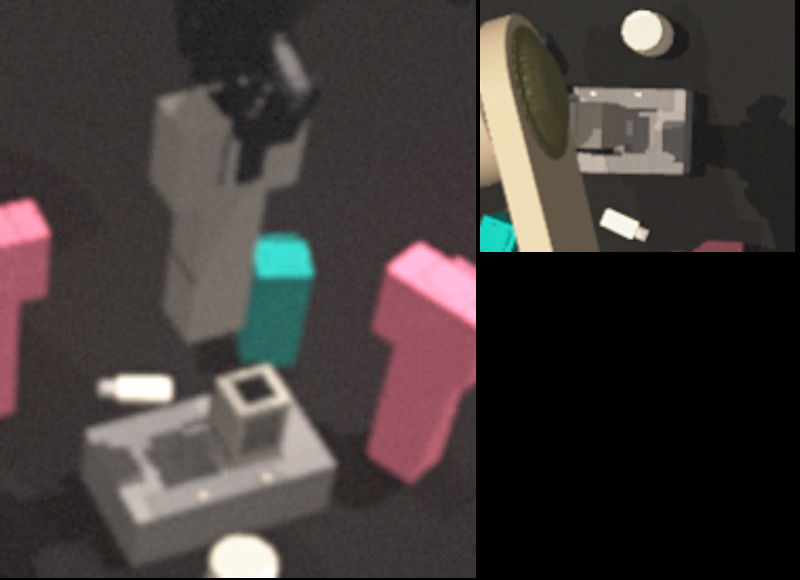

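The image shows the tall pack lifted clear and the low pack still in its bay. Next I'll carry the tall pack over the supply to compartment b.

Request:
drive_tool --commands "0 -0.1 0 0 0 0 0;0.02 -0.2 0 0 0 0 0;0.03 -0.3 0 0 0 0 0;0.03 -0.32 0 0 0 0 0;0.03 -0.32 0 0 0 0 0;0.03 -0.32 0 0 0 0 0;0.03 -0.32 0 0 0 0 0;0.03 -0.32 0 0 0 0 0;0.03 -0.32 0 0 0 0 0;0.03 -0.32 0 0 0 0 0;0.03 -0.32 0 0 0 0 0;0.03 -0.32 0 0 0 0 0;0.03 -0.32 0 0 0 0 0;0.03 -0.32 0 0 0 0 0;0.03 -0.32 0 0 0 0 0;0.03 -0.32 0 0 0 0 0;0 -0.3 0 0 0 0 0;0 -0.2 0 0 0 0 0;0 -0.1 0 0 0 0 0;0 0 0 0 0 0 0"

```text
time_s: 8.18
eef_pos: [553.5, -283.3, 328.5]
ee_rot: [-0.001, 0.717, 0.697, -0.0]
force: [-0.1, -0.2, -3.0]
grip_width: 0.428
grip_force: 40.7
```

Request:
drive_tool --commands "0 0 -0.1 0 0 0 0;0 0 -0.2 0 0 0 0;0 0 -0.25 0 0 0 0;0 0 -0.25 0 0 0 0;0 0 -0.25 0 0 0 0;0 0 -0.25 0 0 0 0;0 0 -0.2 0 0 0 0;0 0 -0.15 0 0 0 0;0 0 -0.08 0 0 0 0;0 0 -0.03 0 0 0 0;0 0 0 0 0 0 0;0 0 0 0 0 0 0"

```text
time_s: 9.18
eef_pos: [554.6, -281.1, 154.7]
ee_rot: [0.001, 0.716, 0.698, 0.0]
force: [0.9, 0.4, -1.7]
grip_width: 0.432
grip_force: 40.7
```

```bash
python3 - <<'E'
from h import *
from rig import *
s=sense();print(s["eef_pos"],s["force"])
S=capture("scene")
cv2.imwrite("pics/f.png",cv2.resize(S["pixels"][190:350,125:285],None,fx=3.5,fy=3.5))
E
```

```text
[ 554.60343719 -281.0799656   154.66704854] [ 0.87231235  0.41633021 -1.70251534]
```

View pics/f.png

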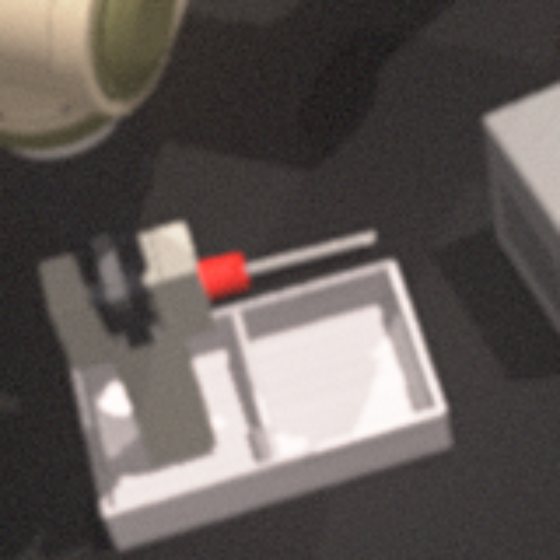

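The pack is over the middle of compartment b. I'll lower it the last millimetres slowly, watching the force.

Request:
drive_tool --commands "0 0 -0.02 0 0 0 0;0 0 -0.02 0 0 0 0;0 0 0 0 0 0 0;0 0 0 0 0 0 0"

```text
time_s: 9.57
eef_pos: [554.2, -281.3, 149.7]
ee_rot: [-0.0, 0.717, 0.698, -0.0]
force: [-0.2, -0.0, -2.6]
grip_width: 0.431
grip_force: 40.7
```

Request:
drive_tool --commands "0 0 -0.01 0 0 0 0;0 0 -0.01 0 0 0 0;0 0 0 0 0 0 0;0 0 0 0 0 0 0"

```text
time_s: 9.9
eef_pos: [554.2, -281.4, 147.6]
ee_rot: [-0.0, 0.717, 0.698, -0.0]
force: [0.1, -0.8, -1.7]
grip_width: 0.431
grip_force: 40.7
```

Request:
drive_tool --commands "0 0 -0.01 0 0 0 0;0 0 0 0 0 0 0;0 0 0 0 0 0 0"

```text
time_s: 10.15
eef_pos: [554.4, -281.4, 146.9]
ee_rot: [0.0, 0.717, 0.698, 0.0]
force: [0.4, -0.4, 0.5]
grip_width: 0.433
grip_force: 41.0
```

Request:
drive_tool --commands "0 0 -0.01 0 0 0 0;0 0 0 0 0 0 0;0 0 0 0 0 0 0"

```text
time_s: 10.4
eef_pos: [554.5, -281.4, 146.9]
ee_rot: [0.001, 0.716, 0.698, 0.0]
force: [-0.7, -0.1, 6.2]
grip_width: 0.428
grip_force: 41.9
```

Request:
drive_tool --commands "0 0 0 0 0 0 44;0 0 0 0 0 0 47;0 0 0 0 0 0 50;0 0 0 0 0 0 53;0 0 0 0 0 0 56;0 0 0 0 0 0 60;0 0 0 0 0 0 70;0 0 0 0 0 0 85;0 0 0 0 0 0 100;0 0 0 0 0 0 100;0 0 0 0 0 0 100"

```text
time_s: 11.32
eef_pos: [554.2, -281.3, 145.7]
ee_rot: [-0.0, 0.717, 0.698, 0.0]
force: [-0.1, 0.3, 0.5]
grip_width: 0.996
grip_force: 0.0
```

Request:
drive_tool --commands "0 0 0.05 0 0 0 100;0 0 0.1 0 0 0 100;0 0 0.2 0 0 0 100;0 0 0.3 0 0 0 100;0 0 0.3 0 0 0 100;0 0 0.2 0 0 0 100;0 0 0 0 0 0 100"

```text
time_s: 11.9
eef_pos: [555.3, -282.0, 266.8]
ee_rot: [0.005, 0.716, 0.698, 0.001]
force: [-0.1, -0.3, 0.9]
grip_width: 1.001
grip_force: 0.0
```

```bash
python3 - <<'E'
from h import *
from rig import *
s=sense();print(s["eef_pos"],s["force"])
S=capture("scene");T=capture("top")
a=cv2.resize(S["pixels"][190:350,125:285],None,fx=2.5,fy=2.5);b=cv2.resize(S["pixels"][155:250,355:450],None,fx=4,fy=4)
im=np.zeros((400,800,3),np.uint8);im[:400,:400]=a;im[:380,410:790]=b
cv2.imwrite("pics/g.png",im)
E
```

```text
[ 555.26094932 -282.03503132  266.82044916] [-0.07393248 -0.28644221  0.90082929]
```

View pics/g.png

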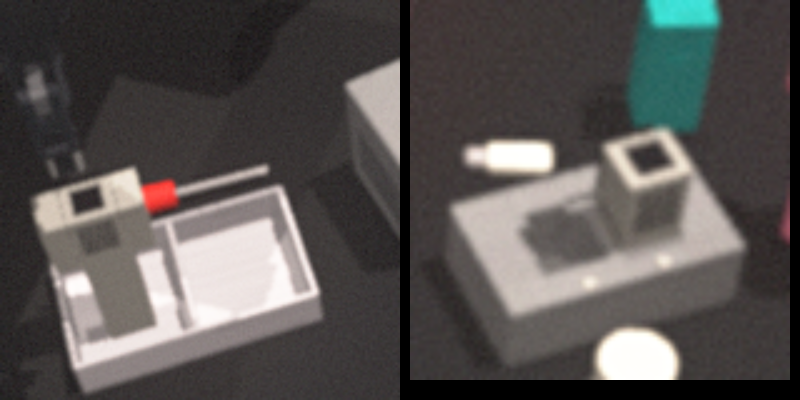

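The tall pack stands upright in compartment b, the low pack is still docked and the bystanders haven't moved. Now I'll go back for the low pack.

Request:
drive_tool --commands "0 0.2 0 0 0 0 100;0 0.34 0 0 0 0 100;-0.03 0.34 0 0 0 0 100;-0.03 0.34 0 0 0 0 100;-0.03 0.34 0 0 0 0 100;-0.03 0.34 0 0 0 0 100;-0.03 0.34 0 0 0 0 100;-0.03 0.34 0 0 0 0 100;-0.03 0.34 0 0 0 0 100;-0.03 0.34 0 0 0 0 100;-0.03 0.34 0 0 0 0 100;-0.03 0.34 0 0 0 0 100;-0.03 0.34 0 0 0 0 100;-0.03 0.34 0 0 0 0 100;-0.03 0.34 0 0 0 0 100;-0.03 0.34 0 0 0 0 100;-0.006 0.34 0 0 0 0 100;0 0.2 0 0 0 0 100;0 0 0 0 0 0 100;0 0 0 0 0 0 100"

```text
time_s: 13.67
eef_pos: [511.0, 303.2, 259.4]
ee_rot: [-0.0, 0.716, 0.698, -0.001]
force: [0.6, -0.5, 0.2]
grip_width: 1.001
grip_force: 0.0
```

Request:
drive_tool --commands "0.008 -0.005 -0.1 0 0 0 100;0 0 -0.25 0 0 0 100;0 0 -0.25 0 0 0 100;0 0 -0.25 0 0 0 100;0 0 -0.25 0 0 0 100;0 0 -0.25 0 0 0 100;0 0 -0.2 0 0 0 100;0 0 -0.15 0 0 0 100;0 0 -0.07 0 0 0 100;0 0 0 0 0 0 100;0 0 0 0 0 0 60;0 0 0 0 0 0 57;0 0 0 0 0 0 57;0 0 0 0 0 0 57"

```text
time_s: 14.83
eef_pos: [512.5, 302.2, 84.5]
ee_rot: [0.0, 0.717, 0.698, 0.0]
force: [-2.5, -0.1, 1.1]
grip_width: 0.565
grip_force: 1.1
```

```bash
python3 - <<'E'
from h import *
from rig import *
s=sense();print(s["eef_pos"],s["force"],s["grip_width"],s["grip_force"])
S=capture("scene")
cv2.imwrite("pics/k.png",cv2.resize(S["pixels"][110:250,340:480],None,fx=4,fy=4,interpolation=cv2.INTER_CUBIC))
E
```

```text
[512.45720995 302.2204619   84.49754417] [-2.5247311  -0.14116516  1.08748686] 0.5654677361856635 1.0749080032110214
```

View pics/k.png

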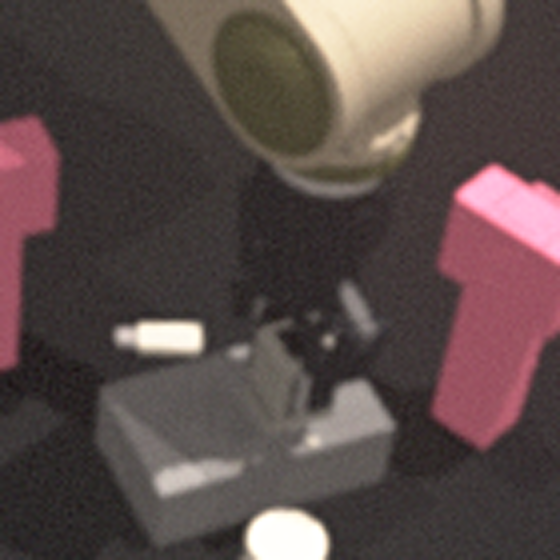

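The gripper straddles the low pack, with the +x finger at about (325,390), and the -x finger has just touched the tab. I'll shift +1.5 mm in x, lower slightly and squeeze.

Request:
drive_tool --commands "0 0 0 0 0 0 64;0 0 0 0 0 0 64;0.015 0.005 -0.04 0 0 0 64;0 0 0 0 0 0 64;0 0 0 0 0 0 57;0 0 0 0 0 0 57;0 0 0 0 0 0 54;0 0 0 0 0 0 54"

```text
time_s: 15.55
eef_pos: [513.5, 302.7, 79.6]
ee_rot: [-0.0, 0.716, 0.698, -0.0]
force: [-4.6, -0.0, 1.3]
grip_width: 0.543
grip_force: 2.3
```

Request:
drive_tool --commands "0 0 0 0 0 0 50;0 0 0 0 0 0 47;0 0 0 0 0 0 44;0 0 0 0 0 0 30;0 0 0 0 0 0 0;0 0 0 0 0 0 0;0 0 0 0 0 0 0"

```text
time_s: 16.13
eef_pos: [514.0, 302.7, 80.0]
ee_rot: [-0.0, 0.717, 0.698, 0.0]
force: [-4.6, 0.2, 4.3]
grip_width: 0.437
grip_force: 40.3
```

Request:
drive_tool --commands "-0.01 0 0 0 0 0 0;0 0 0 0 0 0 0;0 0 0 0 0 0 0"

```text
time_s: 16.38
eef_pos: [513.7, 302.7, 80.1]
ee_rot: [0.001, 0.717, 0.698, 0.001]
force: [-0.3, -0.0, 3.8]
grip_width: 0.439
grip_force: 40.2
```

Request:
drive_tool --commands "0 0 0.02 0 0 0 0;0 0 0.03 0 0 0 0;0 0 0.05 0 0 0 0;0 0 0 0 0 0 0"

```text
time_s: 16.72
eef_pos: [513.3, 302.8, 90.5]
ee_rot: [0.0, 0.717, 0.698, 0.001]
force: [0.8, 0.2, -1.6]
grip_width: 0.434
grip_force: 40.5
```

Request:
drive_tool --commands "0 0 0.1 0 0 0 0;0 0 0.15 0 0 0 0;0 0 0.15 0 0 0 0;0 0 0.2 0 0 0 0;0 0 0.2 0 0 0 0;0 0 0.2 0 0 0 0;0 0 0.2 0 0 0 0;0 0 0.2 0 0 0 0;0 0 0.2 0 0 0 0;0 0 0.1 0 0 0 0;0 0 0 0 0 0 0;0 0 0 0 0 0 0"

```text
time_s: 17.72
eef_pos: [512.8, 302.6, 259.3]
ee_rot: [-0.0, 0.717, 0.698, -0.0]
force: [-0.2, -0.0, -2.3]
grip_width: 0.443
grip_force: 40.5
```

Request:
drive_tool --commands "0 -0.1 0 0 0 0 0;0.03 -0.2 0 0 0 0 0;0.03 -0.3 0 0 0 0 0;0.035 -0.325 0 0 0 0 0;0.035 -0.325 0 0 0 0 0;0.035 -0.325 0 0 0 0 0;0.035 -0.325 0 0 0 0 0;0.035 -0.325 0 0 0 0 0;0.035 -0.325 0 0 0 0 0;0.035 -0.325 0 0 0 0 0;0.035 -0.325 0 0 0 0 0;0.035 -0.325 0 0 0 0 0;0.035 -0.325 0 0 0 0 0;0.035 -0.325 0 0 0 0 0;0 -0.3 0 0 0 0 0;0 -0.2 0 0 0 0 0;0 -0.1 0 0 0 0 0;0 0 0 0 0 0 0;0 0 0 0 0 0 0"

```text
time_s: 19.3
eef_pos: [557.1, -174.4, 259.0]
ee_rot: [-0.001, 0.717, 0.697, -0.0]
force: [-0.3, 0.2, -2.0]
grip_width: 0.44
grip_force: 40.5
```

Request:
drive_tool --commands "0 0 -0.1 0 0 0 0;0 0 -0.2 0 0 0 0;0 0 -0.25 0 0 0 0;0 0 -0.25 0 0 0 0;0 0 -0.25 0 0 0 0;0 0 -0.25 0 0 0 0;0 0 -0.2 0 0 0 0;0 0 -0.15 0 0 0 0;0 0 -0.08 0 0 0 0;0 0 -0.03 0 0 0 0;0 0 0 0 0 0 0;0 0 0 0 0 0 0"

```text
time_s: 20.3
eef_pos: [557.9, -174.6, 84.5]
ee_rot: [0.001, 0.716, 0.698, 0.0]
force: [0.1, 0.2, -2.1]
grip_width: 0.437
grip_force: 40.5
```

Request:
drive_tool --commands "0 0 -0.02 0 0 0 0;0 0 -0.02 0 0 0 0;0 0 -0.01 0 0 0 0;0 0 0 0 0 0 0;0 0 0 0 0 0 0"

```text
time_s: 20.72
eef_pos: [557.5, -174.9, 78.8]
ee_rot: [0.0, 0.717, 0.698, 0.0]
force: [-0.0, 0.7, -1.4]
grip_width: 0.437
grip_force: 40.5
```

Request:
drive_tool --commands "0 0 -0.01 0 0 0 0;0 0 0 0 0 0 0;0 0 0 0 0 0 0"

```text
time_s: 20.97
eef_pos: [557.4, -174.8, 77.7]
ee_rot: [-0.0, 0.717, 0.698, -0.0]
force: [0.7, -0.7, -2.3]
grip_width: 0.436
grip_force: 40.5
```

Request:
drive_tool --commands "0 0 -0.01 0 0 0 0;0 0 0 0 0 0 0;0 0 0 0 0 0 0"

```text
time_s: 21.22
eef_pos: [557.4, -174.8, 76.6]
ee_rot: [-0.0, 0.717, 0.698, 0.0]
force: [0.6, 0.3, -1.7]
grip_width: 0.432
grip_force: 40.5
```

Request:
drive_tool --commands "0 0 -0.01 0 0 0 0;0 0 0 0 0 0 0;0 0 0 0 0 0 0"

```text
time_s: 21.47
eef_pos: [557.6, -174.9, 76.1]
ee_rot: [0.0, 0.717, 0.698, 0.0]
force: [-0.4, 0.5, 3.1]
grip_width: 0.434
grip_force: 41.5
```

Request:
drive_tool --commands "0 0 -0.005 0 0 0 0;0 0 0 0 0 0 0;0 0 0 0 0 0 0"

```text
time_s: 21.72
eef_pos: [557.7, -174.9, 76.0]
ee_rot: [0.0, 0.716, 0.698, 0.0]
force: [-1.5, 0.1, 6.4]
grip_width: 0.439
grip_force: 42.4
```

Request:
drive_tool --commands "0 0 0 0 0 0 44;0 0 0 0 0 0 47;0 0 0 0 0 0 50;0 0 0 0 0 0 53;0 0 0 0 0 0 56;0 0 0 0 0 0 60;0 0 0 0 0 0 70;0 0 0 0 0 0 85;0 0 0 0 0 0 100;0 0 0 0 0 0 100;0 0 0 0 0 0 100"

```text
time_s: 22.63
eef_pos: [557.4, -174.8, 75.2]
ee_rot: [0.0, 0.717, 0.698, 0.0]
force: [-0.8, -0.4, 0.3]
grip_width: 1.0
grip_force: 0.0
```

Request:
drive_tool --commands "0 0 0.05 0 0 0 100;0 0 0.1 0 0 0 100;0 0 0.2 0 0 0 100;0 0 0.3 0 0 0 100;0 0 0.3 0 0 0 100;0 0 0.3 0 0 0 100;0 0 0.3 0 0 0 100;0 0 0.3 0 0 0 100;0 0 0 0 0 0 100;0 0 0 0 0 0 100"

```text
time_s: 23.47
eef_pos: [557.7, -174.9, 262.4]
ee_rot: [0.002, 0.716, 0.698, 0.001]
force: [0.9, -0.6, -1.6]
grip_width: 1.0
grip_force: 0.0
```

```bash
python3 - <<'E'
from h import *
from rig import *
S=capture("scene")
cv2.imwrite("pics/z.png",S["pixels"][130:410,120:500])
E
```

```text
(no output)
```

View pics/z.png

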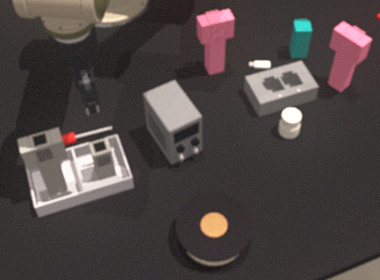

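Both packs stand upright in their compartments, at about (43,165) and (100,155). The dock is empty and the bystanders are where they were.

```bash
python3 -c "
from rig import *
print(finish_job())"
```

```text
the job is handed in; nothing more can be done
None
```

Both packs were unlatched, lifted out and stood upright in the tray, one per compartment (tall in b, low in a), with the bystanders left in place; the job was handed in at about 23.5 s.

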